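# Spin the touch-sample wheel and brake it on its studded tile

## Robot

A 6-joint arm with a two-finger parallel gripper is mounted at the origin on the work surface. World frame = base frame: x ahead of the robot, y to its left, z up, the work surface at z = 0. Lengths are in mm, angles in degrees, forces in N, time in s.
With the tool pointing down it reaches from about 350 to 850 mm from the base axis. Payload 8.1 kg.
Tool frame: the origin (TCP) lies midway between the tips of the shut fingers; the grasp point (between the pads) lies 19 mm behind it; z points along the fingers, y is the line along which they close (so a half turn about z gives the same grasp; the last joint's range is limited). The gripper opens to 85 mm and grips with 20 to 120 N. Pads are 22 mm wide; open, the fingers measure 114 mm over their backs; the gripper's body (76 mm by 85 mm) begins 54 mm behind the grasp point. The pads swing forward as they close: fully open they stand 13 mm farther back than shut.
Start: joints at [-80.753, 7.471, 85.268, -0, 87.261, -4.893], TCP at [146.602, -581.819, 231.292] pointing down, gripper open.
Joint ranges: [-169.43, 169.43], [-51.17, 129.36], [1.28, 143.12], [-76.62, 256.62], [0, 156.53], [-152.29, 152.29]. Speed limits (degrees/s): [136.94, 136.94, 159.86, 180, 180, 180].

## Interface

Orientations are given as [roll, pitch, yaw] about the fixed x, y, z axes, in that order (R = Rz(yaw) Ry(pitch) Rx(roll)).
In Python, from bench import r gives the robot as it stands. The module is installed in compiled form; this text tells all that it offers.
- The arm moves only by the tool jog_arm, never from a script. Its argument "rows" is a list of rows, each a list of 2 entries, a list of its own where there are three numbers: the shift along the tool's x, y, z in mm, then the turn, a rotation vector about the tool's x, y, z in rad. A call has 1 to 10 rows; each row is the pose to reach, as a shift and turn from the pose commanded when the call began, along the tool's axes at that moment; what a row does not reach only later rows make up. A row lasts 1/10 s, in which the tool goes at most 50 mm and 8.59 degrees, less where a joint would pass 70% of its speed; a pose out of reach is approached as far as the arm can. A call with a gripper value outside its range is refused whole. "grip" is the finger opening in mm, from 0 to 85.4, set as the call begins (left out, the last holds). The fingers move at their own pace and stop on an object; "force" is the grip in N (left out, the last holds). Time passes only in rows, so rows that repeat a pose let the fingers close. It gives the time, the measured TCP pose, the force, the opening and the grip force at its end, in the units of the state.
- r.sense(): the state, without advancing time (a new reading comes with each control period).
- r.snapshot(name): name is "side" or "top"; returns (picture, depth): 384x512x3 uint8, blue, green, red; 384x512 float32, mm along the optical axis (not along the pixel's ray), 0 where there is no reading.
- r.camera_params(name): a dict with "fx", "fy", "cx", "cy" (pixels), "pose" (4x4, takes a point from camera to world coordinates). Camera axes: x right, y down, z forward; pixel columns grow to the right and rows downward; lengths in mm; the calibration is good to about 2 mm. A picture is of the moment at which its call begins. camera_params takes no time and is no camera call.
- r.hand_in(): hands the job in; it is judged then, once.
The state is a dict: "time": time; "joint_pos": joint angles; "qd": joint speeds; "joint_efforts": joint torques, N m; "tool_pos": TCP position; "tcp_rot": TCP orientation; "ft_force": force on the tool from outside, world axes, zero at the start; "wrist_torque": the same for the moment, N m; "finger_gap": finger opening in mm; "grip_force": force on a finger pad.
Only numpy, scipy, OpenCV 4.12 (cv2) and the standard library are available. Lean on these libraries where they do the work, as an engineer would, in place of code of your own. Each camera call takes 0.05 s, during which the arm holds its last target. There are 200 camera calls.

## Task

Check that the wheel of touch samples runs freely: with a fingertip flick it by its peg, without gripping, so that it spins briskly counter-clockwise seen from above, and leave it untouched for at least one full turn. Then, while it still turns, brake it by pressing a fingertip on the disc's bare rim so that it stops with the line of the studded tile at the pointer (no more than 25 mm off), and take the finger away. Do not let it run down by itself or set it going again after that stop, and do not shift or lift anything else on the table.

Things in the scene. Friction and masses are not known exactly. Their poses are not given: they have to be found in the camera images.
- stand: Fixed dark steel foot of the wheel, 200 mm across; origin on the table below the wheel's axis, z up, x towards the pointer. A flat bar runs out under the disc to a post 30 mm wide and 84 mm high, 206 mm from the axis; from it the pointer overhangs the rim, always on the side away from the robot.
- wheel (a joint): Turn of the wheel, rad, counter-clockwise from above positive, counting on over whole turns, no stops; at multiples of 2 pi the line is at the pointer. Starts at rest at 0.87 to 2.62. Runs freely: alone it loses an eighth to a fifth of its speed a second, 3 rad/s lasts 2 to 3 turns; once stopped it stays. Inertia about 0.02 kg m2: a few N on the rim stop it almost at once.
- disc_top (a point): Plywood disc 360 mm across, 18 mm thick, flat top 60 mm above the table. This point: on the axis, at the top; x to the studded tile, z up. Six tiles 45 mm square, up to 17 mm high, all within 92 mm of the axis, counter-clockwise: studded concrete (nine domes), brick, dark wood, ribbed concrete, cork, marble. Bare flat rim from 125 to 180 mm; it sinks a little on its spring when pressed (5 mm at 20 N).
- peg_top (a point): Centre of the top of the wooden flick peg, a round upright pin 14 mm across, 30 mm high above the disc's top, fixed to the disc 115 mm from the axis, a quarter turn counter-clockwise from the studded tile. It starts on the robot's half of the wheel.
- index_line (a point): Point on the dark inlaid radial line in front of the studded tile (line flush, 5 mm wide, 96 to 176 mm from the axis), 162 mm from the axis, on the disc's top; turns with the wheel.
- pointer_tip (a point): Tip of the fixed pointer, a flat dark steel arrow 31 mm wide that overhangs the rim, pointing at the axis; the tip is 162 mm from the axis, 82 mm above the table (arrow 6 mm thick, 19 mm clear above the disc). The peg passes inside it.
- slate: Loose dark slate slab, 90 x 60 x 18 mm high, lying close beside the wheel; origin at the centre of its underside. To be left alone.
- oak_block: Loose oak block, 70 x 35 x 30 mm high, close beside the wheel; origin at the centre of its underside. To be left alone.
- cork_puck: Loose cork puck, 60 mm across, 25 mm high, close beside the wheel; origin at the centre of its underside. To be left alone.
- half_brick: Loose half brick, 100 x 95 x 55 mm high, further to a side; origin at the centre of its underside. To be left alone.
- pine_cube: Loose pine cube, 50 mm, further to a side; origin at the centre of its underside. To be left alone.
- stone: Loose grey stone, 100 x 60 x 50 mm high, further to a side; origin at the centre of its underside. To be left alone.
- mug: White mug, 80 mm across, 90 mm high, further to a side; origin at the centre of its underside. To be left alone.

How it is judged:
By the outcome, as a careful person would: the job done as asked, in the order asked, and still so for the second after the job is handed in, with the robot touching nothing.
It also fails if it takes over 64 s, if anything falls off the work surface, if the arm or the gripper's body presses on something with over 40 N, if the wrist force passes 120 N, or if a joint passes its speed limit or range.

## Working session

There is one attempt and no reset: what is moved stays moved. The work goes in short steps, Python scripts to look and compute and a tool call to move; the robot and the scene stay as the last step left them, time stands still between calls to the robot, and variables do not carry over. Pictures are saved under pics/ and viewed, at most 10 in all, crops included, and the job is handed in when it is done.

Besides the shell and the picture viewer there is one more tool, called after "Emit:" as name([rows], argument=value, ...), one row to a line, values as JSON. jog_arm: Moves the arm, as the interface text tells. Its arguments: {"type":"object","properties":{"rows":{"type":"array"},"grip":{"type":"number"},"force":{"type":"number"}},"required":["rows"]}

```bash
mkdir -p pics; python3 - <<'E'
from bench import r
import cv2,numpy as np
for n in("top","side"):
    p,d=r.snapshot(n);cv2.imwrite(f"pics/{n}0.png",p);np.save(f"{n}0.npy",d)
    c=r.camera_params(n);print(n,c["fx"],c["cx"],c["cy"],np.round(c["pose"],3).tolist())
s=r.sense();print(s["time"],s["tool_pos"],s["tcp_rot"],s["finger_gap"])
E
```

```text
top 492.6896988041174 252.8880315854843 194.14163163747796 [[-0.005, -0.999, 0.04, 483.355], [-1.0, 0.005, 0.005, -17.526], [-0.005, -0.04, -0.999, 1650.551], [0.0, 0.0, 0.0, 1.0]]
side 367.6693256781457 258.8615516160374 188.886760283914 [[-0.868, -0.391, 0.305, 197.733], [-0.496, 0.669, -0.554, 645.394], [0.013, -0.632, -0.774, 966.939], [0.0, 0.0, 0.0, 1.0]]
0.1 [ 146.54219375 -581.30423381  230.34925128] [-1.79903617e+02 -8.51562747e-03  1.41429588e+01] 85.24243881795813
```

View pics/top0.png

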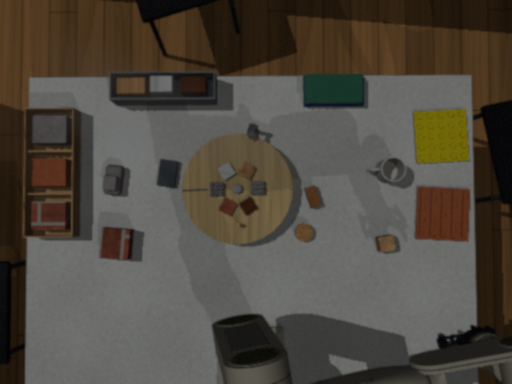

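View pics/side0.png

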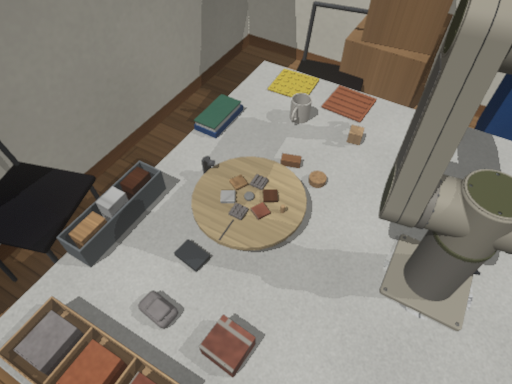

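The top view (up = +x, left = +y) shows the disc centred near (238,189), the line on its left at (183-207,190), the peg near (241,225) and the pointer at (253,132). The slate is at (168,174), oak at (313,196) and cork puck at (304,232).

```bash
cat > h.py <<'E'
from bench import r
import cv2,numpy as np
def ray(n,uv,z):
    c=r.camera_params(n);T=np.array(c["pose"])
    uv=np.atleast_2d(uv).astype(float)
    d=np.c_[(uv[:,0]-c["cx"])/c["fx"],(uv[:,1]-c["cy"])/c["fy"],np.ones(len(uv))]@T[:3,:3].T
    return T[:3,3]+d*((z-T[2,3])/d[:,2])[:,None]
def proj(n,P):
    c=r.camera_params(n);T=np.array(c["pose"])
    q=(np.atleast_2d(P)-T[:3,3])@T[:3,:3]
    return np.c_[c["fx"]*q[:,0]/q[:,2]+c["cx"],c["fy"]*q[:,1]/q[:,2]+c["cy"]]
E
python3 - <<'E'
from h import *
for n,roi in(("top",(175,125,125,130)),("side",(180,150,140,100))):
    p=cv2.imread(f"pics/{n}0.png");h=cv2.cvtColor(p,cv2.COLOR_BGR2HSV)
    m=cv2.inRange(h,(12,60,50),(32,255,255));k=np.zeros_like(m);x,y,w,hh=roi;k[y:y+hh,x:x+w]=255
    m=cv2.morphologyEx(m&k,cv2.MORPH_OPEN,np.ones((3,3)))
    c=max(cv2.findContours(m,0,1)[0],key=cv2.contourArea)
    P=ray(n,cv2.convexHull(c)[:,0],60)[:,:2]
    A=np.c_[2*P,np.ones(len(P))]
    for _ in range(3):
        s=np.linalg.lstsq(A,(P**2).sum(1),rcond=None)[0];R=np.sqrt(s[2]+s[:2]@s[:2])
        e=abs(np.hypot(*(P-s[:2]).T)-R)
    print(n,"centre",s[:2],"R",R,"resid",e.mean(),e.max())
    x,y,w,hh=roi
    cv2.imwrite(f"pics/{n}c.png",cv2.resize(p[y-10:y+hh+5,x-10:x+w+5],None,fx=5 if n=='top' else 5,fy=5 if n=='top' else 5,interpolation=cv2.INTER_CUBIC)[:600,:800] if 0 else cv2.resize(p[y-10:y+hh+5,x-15:x+w+30],None,fx=4,fy=4,interpolation=cv2.INTER_CUBIC)[:600,:800])
E
```

```text
top centre [564.75767129  41.41776917] R 178.47291435575517 resid 0.565953990873664 2.274948909089943
side centre [558.7217562   25.37705194] R 190.27205298246608 resid 12.09231851440114 43.38722055435841
```

View pics/topc.png

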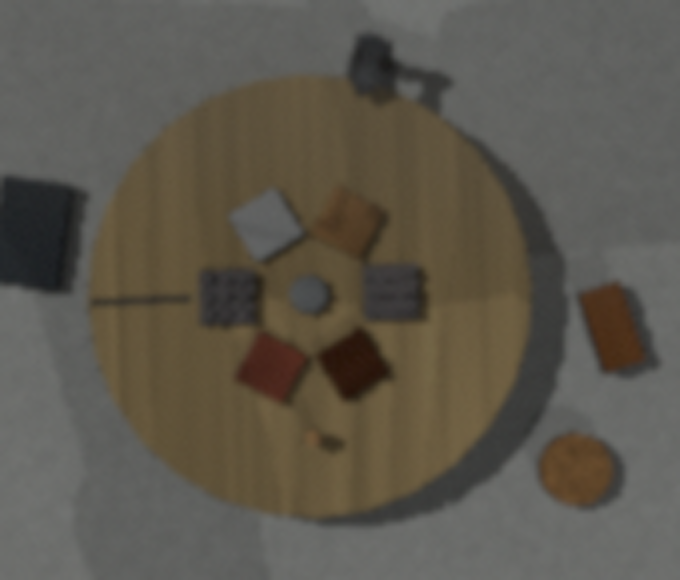

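View pics/sidec.png

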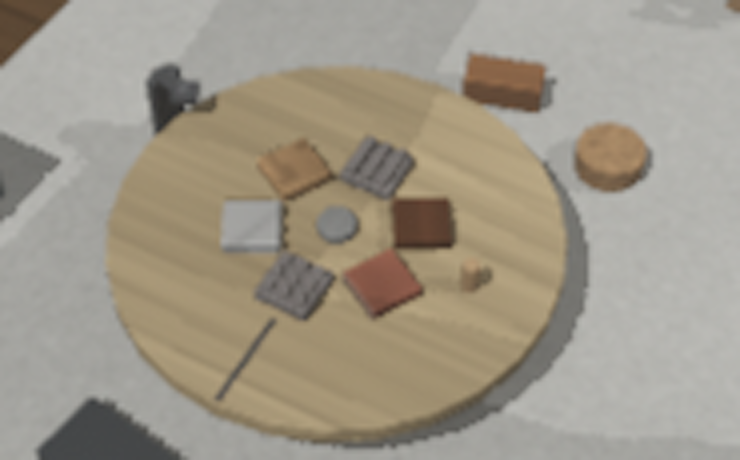

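```bash
python3 - <<'E'
from h import *
c=np.array([564.8,41.4])
def pr(n,name,uv,z):
    P=ray(n,uv,z)[0,:2];d=P-c;print(n,name,np.round(P,1),"r",round(np.hypot(*d),1),"ang",round(np.degrees(np.arctan2(d[1],d[0])),1))
t=lambda x,y:(160+x/4-.375,115+y/4-.375)
s=lambda x,y:(165+x/4-.375,140+y/4-.375)
pr("top","hub",t(310,295),65);pr("side","hub",s(337,223),65)
for q in((92,302),(188,299)):pr("top","line",t(*q),60)
for q in((219,399),(273,321)):pr("side","line",s(*q),60)
pr("top","peg",t(313,438),90);pr("side","peg",s(470,264),90)
pr("top","tip",t(378,100),82);pr("side","tip",s(214,103),82)
pr("top","post",t(372,53),84)
pr("side","post",s(165,75),84)
for nm,q,z in(("slate",(35,232),18),("oak",(613,325),30),("cork",(577,468),25)):pr("top",nm,t(*q),z)
E
```

```text
top hub [565.   41.5] r 0.2 ang 28.2
side hub [566.8  38.4] r 3.6 ang -55.4
top line [560.5 218. ] r 176.7 ang 91.4
top line [562.5 140.3] r 99.0 ang 91.3
side line [559.9 215.3] r 174.0 ang 91.6
side line [562.6 138.9] r 97.5 ang 91.3
top peg [450.5  38.6] r 114.4 ang -178.6
side peg [451.5  38.7] r 113.3 ang -178.7
top tip [720.  -14.1] r 164.9 ang -19.7
side tip [710.5  -6.8] r 153.5 ang -18.3
top post [757.5  -9.5] r 199.3 ang -14.8
side post [762.  -11.1] r 204.0 ang -14.9
top slate [621.  271.7] r 237.1 ang 76.3
top oak [ 540.8 -206.3] r 248.9 ang -95.5
top cork [ 423.4 -176.2] r 259.5 ang -123.0
```

Both cameras agree: axis (565,41), line at 91.4°, peg (451,38.6), pointer at about -15°. I'll move in with the fingers shut.

Emit:
jog_arm([
  [[326,-260,0],[0,0,0.247]],
  [[326,-260,0],[0,0,0.247]],
  [[326,-260,0],[0,0,0.247]],
  [[326,-260,0],[0,0,0.247]],
  [[326,-260,0],[0,0,0.247]],
  [[326,-260,0],[0,0,0.247]],
  [[326,-260,0],[0,0,0.247]],
  [[326,-260,0],[0,0,0.247]],
  [[326,-260,0],[0,0,0.247]],
  [[326,-260,0],[0,0,0.247]],
], grip=0, force=20)

```text
time: 1.1
tool_pos: [400.3, -247.7, 231.0]
tcp_rot: [-180.0, 0.0, 0.2]
ft_force: [-0.4, -0.2, 0.4]
finger_gap: -0.1
grip_force: 0.0
```

```bash
python3 - <<'E'
from h import *
a=cv2.imread("pics/top0.png")[118:150,230:275];b=cv2.imread("pics/side0.png")[148:180,190:235]
o=np.hstack([cv2.convertScaleAbs(cv2.resize(a,None,fx=8,fy=8,interpolation=cv2.INTER_CUBIC),alpha=2.2),cv2.convertScaleAbs(cv2.resize(b,None,fx=8,fy=8,interpolation=cv2.INTER_CUBIC),alpha=1.6)])
cv2.imwrite("pics/ptr.png",o)
E
```

```text
(no output)
```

View pics/ptr.png

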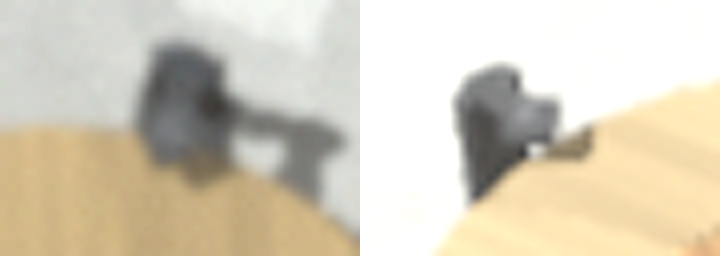

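The enlarged picture shows that my earlier "tip" was the pointer's shadow (brown patch). The arrow itself is centred near top px (252,130), with its tip near (250,138.5).

```bash
python3 - <<'E'
from h import *
c=np.array([565,41.3])
def pr(n,nm,uv,z):
    P=ray(n,uv,z)[0,:2];d=P-c;print(n,nm,np.round(P,1),round(np.hypot(*d),1),round(np.degrees(np.arctan2(d[1],d[0])),1))
t=lambda x,y:(230+x/8-.44,118+y/8-.44)
s=lambda x,y:(190+(x-360)/8-.44,148+y/8-.44)
pr("top","mid",t(181,100),83);pr("top","tip",t(163,165),82);pr("top","top edge mid",t(187,45),84)
pr("side","tip",s(556,118),82);pr("side","posttop",s(495,85),84)
for a in(-13,-14,-15,-16,-17):
    print(a,[ (np.round(proj(n,[*(c+R*np.array([np.cos(np.radians(a)),np.sin(np.radians(a))])),82])-o,1)*8).tolist() for n,o in(("top",(230,118)),("side",(190-45,148))) for R in(162,221)])
E
```

```text
top mid [750.7  -8. ] 192.1 -14.9
top tip [ 7.247e+02 -7.000e-01] 165.2 -14.7
top top edge mid [772.6 -10.6] 214.0 -14.0
side tip [729.7 -11.5] 173.0 -17.8
side posttop [760.9 -12.8] 203.2 -15.4
-13 [[[145.6, 166.4]], [[178.4, 23.2]], [[544.0, 145.6]], [[447.2, 74.4]]]
-14 [[[152.8, 168.0]], [[187.2, 25.6]], [[548.8, 142.4]], [[454.4, 69.6]]]
-15 [[[159.2, 169.6]], [[196.8, 28.0]], [[554.4, 138.4]], [[461.6, 64.8]]]
-16 [[[166.4, 171.2]], [[206.4, 30.4]], [[559.2, 135.2]], [[468.8, 60.0]]]
-17 [[[172.8, 173.6]], [[215.2, 32.8]], [[564.8, 132.0]], [[476.0, 56.0]]]
```

Emit:
jog_arm([
  [[51,-360,0],[0,0,0]],
  [[51,-360,0],[0,0,0]],
  [[51,-360,0],[0,0,0]],
  [[51,-360,0],[0,0,0]],
  [[51,-360,0],[0,0,0]],
  [[51,-360,0],[0,0,0]],
  [[51,-360,0],[0,0,0]],
  [[51,-360,0],[0,0,0]],
  [[51,-360,50],[0,0,0]],
  [[51,-360,100],[0,0,0]],
])

```text
time: 2.1
tool_pos: [452.1, 109.5, 131.7]
tcp_rot: [180.0, -0.3, 0.0]
ft_force: [1.6, 0.6, -0.6]
finger_gap: 0.3
grip_force: 0.0
```

Emit:
jog_arm([
  [[0,0,35],[0,0,0]],
  [[0,0,55],[0,0,0]],
  [[0,0,59],[0,0,0]],
  [[0,0,59],[0,0,0]],
  [[0,0,59],[0,0,0]],
])

```text
time: 2.6
tool_pos: [451.6, 109.4, 73.9]
tcp_rot: [-180.0, -0.1, -0.1]
ft_force: [0.1, 0.6, 0.9]
finger_gap: -0.0
grip_force: 0.0
```

```bash
cat >> h.py <<'E'
C=np.array([565,41.3])
def line(n,p):
    "wheel angle (deg, world) of the dark line from darkness along rim radii"
    a=np.arange(0,360,.5);R=np.arange(130,174,4)
    A,B=np.meshgrid(np.radians(a),R)
    P=np.stack([C[0]+B*np.cos(A),C[1]+B*np.sin(A),0*A+60],-1).reshape(-1,3)
    uv=proj(n,P).astype(np.float32).reshape(*A.shape,2)
    g=cv2.remap(cv2.cvtColor(p,cv2.COLOR_BGR2GRAY),uv[...,0],uv[...,1],cv2.INTER_LINEAR).astype(float)
    f=lambda k:np.roll(g,k,1)
    d=np.minimum(f(10),f(-10))/(g+5)          # darker than both sides 5 deg away
    s=np.median(d,0);s=np.convolve(np.r_[s[-2:],s,s[:2]],np.ones(5)/5,'valid')
    i=s.argmax();o=s.copy();o[np.abs((a-a[i]+180)%360-180)<8]=0
    return a[i],s[i],o.max()
def look():
    out=[]
    for n in("top","side"):
        t=r.sense()["time"];p,_=r.snapshot(n);x=line(n,p);out.append((n,round(t,3),x[0],round(x[1],2),round(x[2],2)))
    return out
E
python3 - <<'E'
from h import *
for n in("top","side"):print(line(n,cv2.imread(f"pics/{n}0.png")))
for x in look():print(x)
print(r.sense()["tool_pos"])
cv2.imwrite("pics/pre.png",r.snapshot("side")[0])
E
```

```text
(np.float64(91.5), np.float64(1.2390017025228295), np.float64(1.0318222911016404))
(np.float64(91.0), np.float64(1.323789256237087), np.float64(1.026265892002734))
('top', 2.6, np.float64(91.5), np.float64(1.24), np.float64(1.22))
('side', 2.65, np.float64(91.0), np.float64(1.31), np.float64(1.02))
[451.80869203 109.81471131  74.16308067]
```

View pics/pre.png

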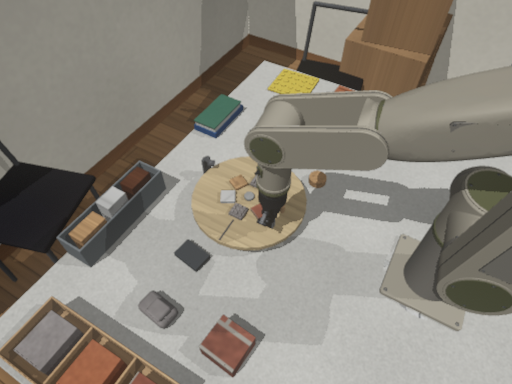

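The side view shows the shut fingers low over the near rim at about (266,222), with the line visible at (227,230). Next, the flick and retreat.

Emit:
jog_arm([
  [[0,15,0],[0,0,0]],
  [[0,50,0],[0,0,0]],
  [[3,88,0],[0,0,0]],
  [[4,105,0],[0,0,0]],
  [[-10,106,0],[0,0,0]],
  [[-40,100,0],[0,0,0]],
  [[-40,92,0],[0,0,0]],
  [[-40,90,0],[0,0,0]],
])

```text
time: 3.55
tool_pos: [410.9, 20.4, 73.2]
tcp_rot: [180.0, -0.1, 0.0]
ft_force: [1.0, 0.1, -0.3]
finger_gap: 0.3
grip_force: 0.0
```

```bash
python3 - <<'E'
from h import *
for _ in range(4):
  for x in look():print(x)
s=r.sense();print(s["time"],s["tool_pos"],s["ft_force"])
E
```

```text
('top', 3.55, np.float64(243.0), np.float64(1.27), np.float64(1.0))
('side', 3.6, np.float64(256.0), np.float64(1.25), np.float64(1.02))
('top', 3.65, np.float64(268.5), np.float64(1.25), np.float64(1.01))
('side', 3.7, np.float64(281.5), np.float64(1.25), np.float64(1.02))
('top', 3.75, np.float64(294.0), np.float64(1.2), np.float64(1.01))
('side', 3.8, np.float64(306.5), np.float64(1.26), np.float64(1.03))
('top', 3.85, np.float64(319.5), np.float64(1.18), np.float64(1.02))
('side', 3.9, np.float64(331.5), np.float64(1.25), np.float64(1.05))
3.95 [410.5663673   19.8291595   72.33648045] [0.85303049 0.33483935 0.3787759 ]
```

Spinning counter-clockwise at about 4.4 rad/s. I'll let it run and lower the finger only partway, without touching.

Emit:
jog_arm([
  [[0,0,0],[0,0,0]],
  [[0,0,0],[0,0,0]],
  [[0,0,0],[0,0,0]],
  [[0,0,0],[0,0,0]],
  [[0,0,0],[0,0,0]],
  [[0,0,0],[0,0,0]],
  [[0,0,0],[0,0,0]],
  [[0,0,0],[0,0,0]],
  [[0,0,0],[0,0,0]],
  [[0,0,0],[0,0,0]],
])

```text
time: 4.95
tool_pos: [410.3, 20.0, 72.3]
tcp_rot: [-180.0, -0.0, -0.0]
ft_force: [-0.0, 0.2, 0.5]
finger_gap: 0.3
grip_force: 0.0
```

Emit:
jog_arm([
  [[0,0,0],[0,0,0]],
  [[0,0,0],[0,0,0]],
  [[0,0,0],[0,0,0]],
  [[0,0,0],[0,0,0]],
  [[0,0,0],[0,0,0]],
  [[0,0,0],[0,0,0]],
  [[0,0,0],[0,0,0]],
  [[0,0,0],[0,0,0]],
  [[0,0,0],[0,0,0]],
  [[0,0,0],[0,0,0]],
])

```text
time: 5.95
tool_pos: [410.2, 19.9, 72.3]
tcp_rot: [-180.0, 0.0, -0.0]
ft_force: [-0.5, -0.4, -0.5]
finger_gap: 0.0
grip_force: 0.0
```

Emit:
jog_arm([
  [[0,0,0],[0,0,0]],
  [[0,0,0],[0,0,0]],
  [[0,0,0],[0,0,0]],
  [[0,0,0],[0,0,0]],
  [[0,0,0],[0,0,0]],
  [[0,0,0],[0,0,0]],
  [[0,0,0],[0,0,0]],
  [[0,0,0],[0,0,0]],
  [[0,0,0],[0,0,0]],
  [[0,0,0],[0,0,0]],
])

```text
time: 6.95
tool_pos: [410.3, 20.0, 72.3]
tcp_rot: [-180.0, -0.0, -0.0]
ft_force: [-0.7, -0.5, 0.0]
finger_gap: -0.3
grip_force: 0.0
```

Emit:
jog_arm([
  [[0,0,0],[0,0,0]],
  [[0,0,0],[0,0,0]],
  [[0,0,0],[0,0,0]],
  [[0,0,0],[0,0,0]],
  [[0,0,0],[0,0,0]],
  [[0,0,0],[0,0,0]],
  [[0,0,0],[0,0,0]],
  [[0,0,0],[0,0,0]],
  [[0,0,0],[0,0,0]],
  [[0,0,0],[0,0,0]],
])

```text
time: 7.95
tool_pos: [410.3, 19.9, 72.3]
tcp_rot: [180.0, -0.0, -0.0]
ft_force: [-0.3, 0.4, 0.2]
finger_gap: -0.0
grip_force: 0.0
```

Emit:
jog_arm([
  [[0,0,0],[0,0,0]],
  [[0,0,0],[0,0,0]],
  [[0,0,0],[0,0,0]],
  [[0,0,0],[0,0,0]],
  [[0,0,0],[0,0,0]],
  [[0,0,0],[0,0,0]],
  [[0,0,0],[0,0,0]],
  [[0,0,2],[0,0,0]],
  [[0,0,4],[0,0,0]],
  [[0,0,4],[0,0,0]],
])

```text
time: 8.95
tool_pos: [409.9, 20.0, 67.8]
tcp_rot: [-180.0, 0.0, -0.0]
ft_force: [-0.0, -1.2, 0.1]
finger_gap: -0.2
grip_force: 0.0
```

```bash
python3 - <<'E'
from h import *
for _ in range(6):
  for x in look():print(x)
s=r.sense();print(s["time"],s["tool_pos"],s["ft_force"])
E
```

```text
('top', 8.95, np.float64(279.0), np.float64(1.02), np.float64(1.02))
('side', 9.0, np.float64(193.0), np.float64(1.09), np.float64(1.02))
('top', 9.05, np.float64(275.0), np.float64(1.01), np.float64(1.01))
('side', 9.1, np.float64(193.5), np.float64(1.11), np.float64(1.03))
('top', 9.15, np.float64(305.5), np.float64(1.01), np.float64(1.0))
('side', 9.2, np.float64(193.0), np.float64(1.06), np.float64(1.03))
('top', 9.25, np.float64(214.0), np.float64(1.1), np.float64(1.01))
('side', 9.3, np.float64(193.0), np.float64(1.06), np.float64(1.04))
('top', 9.35, np.float64(226.5), np.float64(1.23), np.float64(1.02))
('side', 9.4, np.float64(193.0), np.float64(1.06), np.float64(1.03))
('top', 9.45, np.float64(239.0), np.float64(1.25), np.float64(1.02))
('side', 9.5, np.float64(193.0), np.float64(1.06), np.float64(1.0))
9.55 [410.26509324  19.97247718  68.31197727] [-0.6904135  -0.85198232  0.09912316]
```

Now about 2.2 rad/s, with more than two turns made untouched. I'll wait a bit more.

Emit:
jog_arm([
  [[0,0,0],[0,0,0]],
  [[0,0,0],[0,0,0]],
  [[0,0,0],[0,0,0]],
  [[0,0,0],[0,0,0]],
  [[0,0,0],[0,0,0]],
  [[0,0,0],[0,0,0]],
  [[0,0,0],[0,0,0]],
  [[0,0,0],[0,0,0]],
  [[0,0,0],[0,0,0]],
  [[0,0,0],[0,0,0]],
])

```text
time: 10.55
tool_pos: [410.3, 19.9, 68.3]
tcp_rot: [-180.0, -0.0, -0.0]
ft_force: [-0.1, -0.6, 0.3]
finger_gap: 0.0
grip_force: 0.0
```

Emit:
jog_arm([
  [[0,0,0],[0,0,0]],
  [[0,0,0],[0,0,0]],
  [[0,0,0],[0,0,0]],
  [[0,0,0],[0,0,0]],
  [[0,0,0],[0,0,0]],
  [[0,0,0],[0,0,0]],
  [[0,0,0],[0,0,0]],
  [[0,0,0],[0,0,0]],
  [[0,0,2],[0,0,0]],
  [[0,0,3],[0,0,0]],
])

```text
time: 11.55
tool_pos: [410.2, 19.9, 65.1]
tcp_rot: [-180.0, 0.0, -0.0]
ft_force: [0.2, 0.5, 0.4]
finger_gap: -0.4
grip_force: 0.0
```

Emit:
jog_arm([
  [[0,0,0],[0,0,0]],
  [[0,0,0],[0,0,0]],
  [[0,0,0],[0,0,0]],
  [[0,0,0],[0,0,0]],
  [[0,0,0],[0,0,0]],
  [[0,0,0],[0,0,0]],
])

```text
time: 12.15
tool_pos: [410.3, 20.0, 65.3]
tcp_rot: [-180.0, -0.0, -0.0]
ft_force: [-0.1, 0.4, -0.0]
finger_gap: -0.4
grip_force: 0.0
```

```bash
python3 - <<'E'
from h import *
for _ in range(5):
  for x in look():print(x)
s=r.sense();print(s["time"],s["tool_pos"],s["ft_force"])
E
```

```text
('top', 12.15, np.float64(262.0), np.float64(1.03), np.float64(1.01))
('side', 12.2, np.float64(163.0), np.float64(1.28), np.float64(1.08))
('top', 12.25, np.float64(270.5), np.float64(1.03), np.float64(1.0))
('side', 12.3, np.float64(171.5), np.float64(1.29), np.float64(1.08))
('top', 12.35, np.float64(279.0), np.float64(1.02), np.float64(1.0))
('side', 12.4, np.float64(179.5), np.float64(1.17), np.float64(1.07))
('top', 12.45, np.float64(288.0), np.float64(1.02), np.float64(1.01))
('side', 12.5, np.float64(191.5), np.float64(1.05), np.float64(1.02))
('top', 12.55, np.float64(295.5), np.float64(1.02), np.float64(1.01))
('side', 12.6, np.float64(192.5), np.float64(1.09), np.float64(1.03))
12.65 [410.27554166  19.94312727  65.30033572] [ 0.11043535 -0.58639238  0.26752632]
```

Emit:
jog_arm([
  [[0,0,1],[0,0,0]],
  [[0,0,2],[0,0,0]],
  [[0,0,2],[0,0,0]],
  [[0,0,2],[0,0,0]],
  [[0,0,2],[0,0,0]],
  [[0,0,2],[0,0,0]],
  [[0,0,2],[0,0,0]],
  [[0,0,2],[0,0,0]],
  [[0,0,2],[0,0,0]],
])

```text
time: 13.55
tool_pos: [410.3, 19.9, 63.3]
tcp_rot: [-180.0, -0.0, -0.0]
ft_force: [0.9, -0.9, 0.3]
finger_gap: -0.1
grip_force: 0.0
```

```bash
python3 - <<'E'
from h import *
T=[];A=[]
for _ in range(8):
  t=r.sense()["time"];p,_d=r.snapshot("top");x=line("top",p);print(round(t,3),x[0],round(x[1],2));T.append(t);A.append(x[0])
s=r.sense();print(s["time"],s["tool_pos"],s["ft_force"])
T=np.array(T)-s["time"];k=np.polyfit(T,A,1);print("now",k,"t to 345:",[round(-np.log(1-g*(345-k[1])/k[0])/g,3) for g in(.1,.14,.18)])
E
```

```text
13.55 269.0 1.25
13.6 272.5 1.23
13.65 276.0 1.23
13.7 280.0 1.23
13.75 283.5 1.22
13.8 287.0 1.22
13.85 290.5 1.2
13.9 294.0 1.18
13.95 [410.27698593  19.9415683   63.31325875] [ 0.18309976 -0.30416008 -0.18534425]
now [ 71.78571429 297.71428571] t to 345: [np.float64(0.681), np.float64(0.691), np.float64(0.701)]
```

Emit:
jog_arm([
  [[0,0,0],[0,0,0]],
  [[0,0,0],[0,0,0]],
  [[0,0,0],[0,0,0]],
  [[0,0,0],[0,0,0]],
  [[0,0,0],[0,0,0]],
  [[0,0,0],[0,0,0]],
  [[0,0,8],[0,0,0]],
  [[0,0,8],[0,0,0]],
  [[0,0,8],[0,0,0]],
  [[0,0,8],[0,0,0]],
])

```text
time: 14.95
tool_pos: [410.6, 20.0, 55.6]
tcp_rot: [-180.0, -0.0, -0.0]
ft_force: [0.6, -1.0, 3.4]
finger_gap: -0.0
grip_force: 2.1
```

```bash
python3 - <<'E'
from h import *
for _ in range(3):
  for x in look():print(x)
s=r.sense();print(s["time"],s["tool_pos"],s["ft_force"])
E
```

```text
('top', 14.95, np.float64(342.5), np.float64(1.18), np.float64(1.02))
('side', 15.0, np.float64(342.5), np.float64(1.25), np.float64(1.06))
('top', 15.05, np.float64(342.5), np.float64(1.18), np.float64(1.03))
('side', 15.1, np.float64(342.0), np.float64(1.27), np.float64(1.06))
('top', 15.15, np.float64(343.0), np.float64(1.18), np.float64(1.03))
('side', 15.2, np.float64(342.0), np.float64(1.25), np.float64(1.06))
15.25 [410.56062268  19.96590017  55.52012418] [ 1.15586746 -0.27051717  2.94529177]
```

Stopped at about 342.5° against 345°, roughly 7 mm off. Now lift away.

Emit:
jog_arm([
  [[0,0,-10],[0,0,0]],
  [[0,0,-50],[0,0,0]],
  [[-5,0,-90],[0,0,0]],
  [[-10,0,-100],[0,0,0]],
  [[-10,0,-100],[0,0,0]],
  [[-10,0,-100],[0,0,0]],
])

```text
time: 15.85
tool_pos: [399.6, 20.0, 154.3]
tcp_rot: [-180.0, 0.1, -0.0]
ft_force: [-0.1, -0.3, -0.4]
finger_gap: 0.3
grip_force: 0.0
```

```bash
python3 - <<'E'
from h import *
for x in look():print(x)
p=r.snapshot("side")[0];q=r.snapshot("top")[0]
cv2.imwrite("pics/end.png",np.hstack([cv2.resize(p[140:260,165:325],None,fx=2.5,fy=2.5),cv2.convertScaleAbs(cv2.resize(q[115:235,155:315],None,fx=2.5,fy=2.5),alpha=1.8)]))
for x in look():print(x)
s=r.sense();print(s["time"],s["tool_pos"],s["ft_force"])
E
```

```text
('top', 15.85, np.float64(342.5), np.float64(1.18), np.float64(1.03))
('side', 15.9, np.float64(341.5), np.float64(1.27), np.float64(1.04))
('top', 16.05, np.float64(342.0), np.float64(1.17), np.float64(1.03))
('side', 16.1, np.float64(341.5), np.float64(1.27), np.float64(1.04))
16.15 [399.59019556  19.99153765 154.16978848] [-0.28358081  0.54565885 -0.21844425]
```

View pics/end.png

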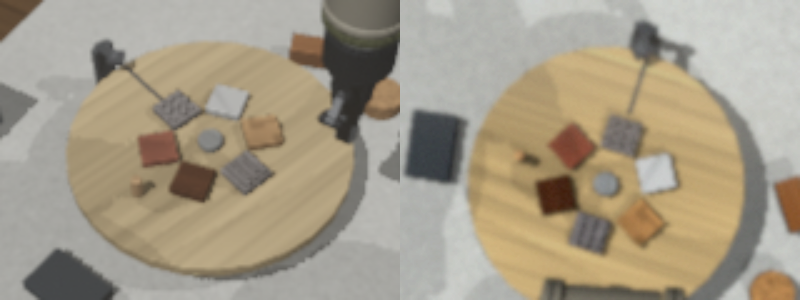

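Both views show the wheel at rest with the line running into the pointer (left view around (125,68), right view around (645,60)). The finger is clear and the slate, oak block and cork puck appear undisturbed.

```bash
python3 -c "
from bench import r
print(r.hand_in())"
```

```text
the job is handed in; nothing more can be done
None
```

The wheel was flicked to about 4.4 rad/s counter-clockwise, left untouched for more than two turns, then braked on the bare rim with the line about 7–10 mm from the pointer (as measured in the camera images); the finger is clear and the job is handed in.

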